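# Load the shelf light's battery box and snap its cover shut

### The arm

A 6-joint arm with a two-finger parallel gripper is mounted at the origin on the work surface. World frame = base frame: x ahead of the robot, y to its left, z up, the work surface at z = 0. Lengths are in m, angles in rad, forces in N, time in s.
With the tool pointing down it reaches from about 0.35 to 0.85 m from the base axis. Payload 8.1 kg.
Tool frame: the origin (TCP) lies at the centre of the arm's flange, where the gripper is bolted on; the fingertips stand 186 mm ahead of it and the grasp point (between the pads) lies 167 mm ahead of it; z points along the fingers, y is the line along which they close (so a half turn about z gives the same grasp; the last joint's range is limited). The gripper opens to 93 mm and grips with 3 to 60 N. Pads are 15 mm wide; open, the fingers measure 128 mm over their backs; the gripper's body (75 mm by 188 mm) begins 65 mm behind the grasp point.
Start: joints at [-1.266, 0.13, 1.488, -0, 1.523, -0.085], TCP at [0.228, -0.555, 0.405] pointing down, gripper open.
Joint ranges: [-2.96, 2.96], [-0.89, 2.26], [0.02, 2.5], [-1.34, 4.48], [0, 2.73], [-2.66, 2.66]. Speed limits (rad/s): [2.39, 2.39, 2.79, 3.14, 3.14, 3.14].

### API

Orientations are given as a rotation vector (axis times angle).
In Python, from plant import robot gives the robot as it stands.
- The arm moves only by the tool apply_moves, never from a script. Its argument "series" is a list of rows, each a list of 2 entries, a list of its own where there are three numbers: the shift along the tool's x, y, z in mm, then the turn, a rotation vector about the tool's x, y, z in rad. A call has 1 to 12 rows; each row shifts and turns the commanded pose from where the row before left it, along the tool's axes as they then stand; what a row does not reach is not made up. A row lasts 1/12 s, in which the tool goes at most 41.7 mm and 7.16 degrees, less where a joint would pass 70% of its speed; a pose out of reach is approached as far as the arm can. A call is refused whole if a number of a shift passes 41.7 or a number of a turn 0.125, either way. A call with a gripper value outside its range is refused whole. "claw" is the opening, from 0 (shut) to 1 (fully open), set as the call begins (left out, the last holds). The fingers move at their own pace and stop on an object; "newtons" is the grip in N (left out, the last holds). Time passes only in rows, so rows that do not move let the fingers close. It gives the time, the measured TCP pose, the force, the opening and the grip force at its end, in the units of the state.
- robot.read_state(): the state, without advancing time (a new reading comes with each control period).
- robot.read_camera(name): name is "scene" or "side" or "wrist"; returns (picture, depth): 384x512x3 uint8, blue, green, red; 384x512 float32, m along the optical axis (not along the pixel's ray), 0 where there is no reading.
- robot.calibration(name): a dict with "fx", "fy", "cx", "cy" (pixels), "D" ([k1, k2, p1, p2, k3] as OpenCV has them; the pictures are not rectified), "extrinsics" (4x4, takes a point from world to camera coordinates). Camera axes: x right, y down, z forward; pixel columns grow to the right and rows downward; lengths in m; the calibration is good to about 2 mm. A picture is of the moment at which its call begins: read the wrist's pose just before it. calibration takes no time and is no camera call; for the wrist camera it gives the pose at the moment of the call.
- robot.close_job(): hands the job in; it is judged then, once.
The state is a dict: "t": time; "q": joint angles; "dq": joint speeds; "joint_torque": joint torques, N m; "tool_pos": TCP position; "orientation": TCP orientation; "force": force on the tool from outside, world axes, zero at the start; "wrist_torque": the same for the moment, N m; "opening": finger opening in m; "gripper_force": force on a finger pad.
Only numpy, scipy, OpenCV 4.12 (cv2) and the standard library are available. Lean on these libraries where they do the work, as an engineer would, in place of code of your own. Each camera call takes 0.05 s, during which the arm holds its last target. There are 200 camera calls.

### The job

Get the shelf light's battery box ready: lay the battery pack flat in the cradle inside the open box. Then fit the cover: hook its tongue under the bridge at the slot end of the box while the cover is tilted, and pivot it down until the spring clip snaps over its other edge and it lies flat. Leave the other things on the counter where they stand.

Things in the scene. Friction and masses are not known exactly. Their poses are not given: they have to be found in the camera images.
- battery_box: Grey plastic open-topped box fixed to the counter. Origin: centre of the bay at counter height, z up. x from -68 (slot end, on the robot's side, yaw within 0.35 rad) to 60 (clip end), y +-63. Inner floor z = 4, bay y +-48, x +-52. Ledges at z = 40 along both long sides carry the cover; rims outside them, up to z = 45, have inner faces at y = +-59 and, at the clip end, x = 52.
- slot (a point): Mouth of the slot for the cover's tongue, at box (-52, 0, 43), axes as the box's; the tongue goes in towards -x. A bridge over it spans the box's width: box x -68 to -52, z 46 to 50. Below it the slot is open: y +-34, x -64 to -52, z 26 to 46, so the tongue's tip can dip while the cover is tilted.
- clip (a joint): Sprung steel clip, 24 wide, mid +x end of the box. Value in m: 0 at rest, grows as pushed out to +x, at most 0.010. Its blade slants from its lower edge at box x = 47, z = 48 up to x = 56, z = 65, and overhangs the shut cover by 3 to 5 mm. The cover's edge pressed down on the slant (about 3 to 10 N there; its weight is not enough) pushes it out about 5 mm; then it springs back to 0 over the edge.
- cradle (a point): Centre of the cradle on the box's inner floor, at box (0, 0, 4); its axes are the box's. Four ribs, 5 high, bound a space 66 long in x and 42 wide in y for the pack.
- pack: Black battery pack, block 60 (x) x 36 (y) x 26 high, two dark steel bands, about 0.14 kg, flat on the counter; origin at the centre of its underside, z up. It goes in same side up, length along the box's x, either way round. Seated, it has 30 mm to the bay's walls on each side in y: room for fingers that hold its 36 mm width, if not opened wide there.
- cover: Grey plastic cover, 0.09 kg, flat on the counter, right side up. Plate x +-50, y +-56, 4 thick; origin: centre of its underside, z up. Tongue, 60 wide, 4 thick, in the plate's plane, to x = -60. Pull ridge on top, 14 thick (x), 44 long (y), centred at x = 18, up to z = 30. Fitted: at box (0, 0, 40), axes as the box's, play 2 mm in x, 3 in y. Goes in tongue low, tilted 10 to 35 deg about y.
- cover_tongue (a point): Middle of the tongue's tip, at cover (-60, 0, 2).
- cover_rear (a point): Middle of the cover's clip-side lower edge, at cover (50, 0, 0).
- spirit_bottle: Bystander: clear bottle, 68 across, 160 high; origin under its centre.
- plug_adapter: Bystander: white plug adapter, 50 x 36 x 30 with two pins; origin under its centre.
- scoop_cup: Bystander: orange plastic cup, 84 across, 60 high; origin under its centre.
- lamp_carton: Bystander: long cardboard carton 45 x 260 x 45; origin under its centre.
Mind the look-alikes: they are no part of the job. What is shaped like the cover but blue is not meant. There is more than one size of the pack; the one meant has the size given above.

How it is judged:
By the outcome, as a careful person would: the job done as asked, in the order asked, and still so for the second after the job is handed in, with the robot touching nothing.
It also fails if it takes over 59 s, if anything falls off the work surface, if the arm or the gripper's body presses on something with over 40 N, if the wrist force passes 120 N, or if a joint passes its speed limit or range.

## Working session

There is one attempt and no reset: what is moved stays moved. The work goes in short steps, Python scripts to look and compute and a tool call to move; the robot and the scene stay as the last step left them, time stands still between calls to the robot, and variables do not carry over. Pictures are saved under pics/ and viewed, at most 10 in all, crops included, and the job is handed in when it is done.

Besides the shell and the picture viewer there is one more tool, called after "Request:" as name(argument=value, ...) on one line, values as JSON. apply_moves: Moves the arm, as the interface text tells. Its arguments: {"type":"object","properties":{"series":{"type":"array"},"claw":{"type":"number"},"newtons":{"type":"number"}},"required":["series"]}

```bash
mkdir -p pics; ls
cat > h.py <<'E'
import numpy as np, cv2
from scipy.spatial.transform import Rotation as R
from plant import robot
def cam(n):
    c=robot.calibration(n);K=np.array([[c['fx'],0,c['cx']],[0,c['fy'],c['cy']],[0,0,1.]])
    return K,np.array(c['D'],float),np.array(c['extrinsics'],float)
def ray(n,px,z,C=None):
    K,D,T=C or cam(n)
    p=cv2.undistortPoints(np.array(px,float).reshape(-1,1,2),K,D).reshape(-1,2)
    d=np.c_[p,np.ones(len(p))]@T[:3,:3]; o=-T[:3,:3].T@T[:3,3]
    return o+d*((z-o[2])/d[:,2])[:,None]
def cloud(n,depth,C=None):
    K,D,T=C or cam(n)
    h,w=depth.shape;u,v=np.meshgrid(np.arange(w),np.arange(h))
    p=cv2.undistortPoints(np.stack([u,v],-1).reshape(-1,1,2).astype(float),K,D).reshape(-1,2)
    P=np.c_[p,np.ones(len(p))]*depth.reshape(-1,1)
    W=(P-T[:3,3])@T[:3,:3]; W[depth.ravel()==0]=np.nan
    return W.reshape(h,w,3)
def proj(n,P,C=None):
    K,D,T=C or cam(n)
    return cv2.projectPoints(np.array(P,float).reshape(-1,1,3),cv2.Rodrigues(T[:3,:3])[0],T[:3,3],K,D)[0].reshape(-1,2)
def st():
    s=robot.read_state();print({k:np.round(s[k],4).tolist() for k in ('t','q','tool_pos','orientation','force','opening','gripper_force')});return s
E
python3 - <<'E'
from h import *
st()
for n in('scene','side','wrist'):
    C=cam(n);im,d=robot.read_camera(n);cv2.imwrite(f'pics/{n}0.png',im);np.savez(f'{n}0.npz',im=im,d=d,K=C[0],D=C[1],T=C[2])
    print(n,np.round(C[2],3).tolist(), (d==0).mean())
a=cv2.imread('pics/scene0.png');b=cv2.imread('pics/side0.png')
cv2.imwrite('pics/scene0b.png',cv2.resize(a,(800,600)))
cv2.imwrite('pics/side0b.png',cv2.resize(b,(800,600)))
E
```

```text
pics
{'t': 0.0, 'q': [-1.2664, 0.1311, 1.4893, 0.0, 1.523, -0.0854], 'tool_pos': [0.228, -0.5548, 0.4037], 'orientation': [-3.0804, -0.6081, 0.0003], 'force': [-0.3192, -0.2547, 0.8133], 'opening': 0.0932, 'gripper_force': 0.0}
scene [[-0.317, 0.948, 0.012, 0.179], [0.706, 0.244, -0.664, -0.36], [-0.633, -0.202, -0.747, 1.658], [0.0, 0.0, 0.0, 1.0]] 0.004018147786458333
side [[-0.913, -0.408, 0.003, 0.516], [-0.296, 0.658, -0.692, 0.21], [0.28, -0.633, -0.722, 1.017], [0.0, 0.0, 0.0, 1.0]] 0.004053751627604167
wrist [[0.38, -0.925, -0.001, -0.601], [-0.894, -0.367, 0.258, -0.031], [-0.239, -0.097, -0.966, 0.39], [0.0, 0.0, 0.0, 1.0]] 0.004002888997395833
```

View pics/scene0b.png

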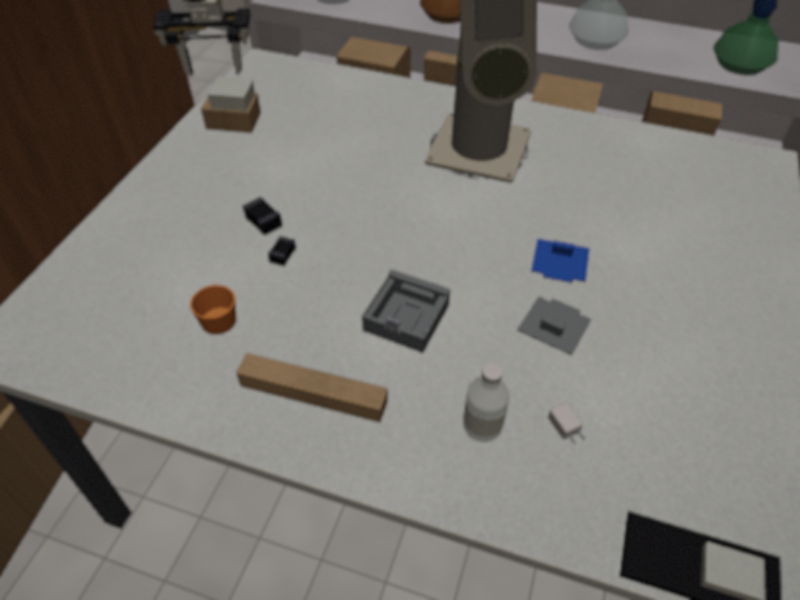

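View pics/side0b.png

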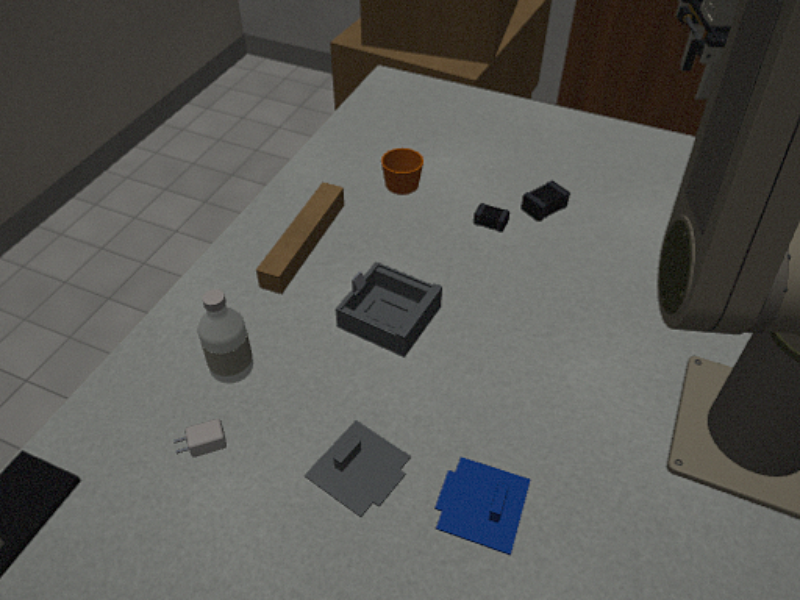

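The scene picture (800 px scale) shows black packs at (262,215), larger, and (282,250), smaller. The grey cover is at (555,325), the blue look-alike at (560,260) and the box at (407,310). In the side picture the packs are at (545,200) and (491,216). I'll pick the pack by measured size.

Run:
```python
from h import *
L={}
for n in('scene','side'):
    f=np.load(f'{n}0.npz');C=(f['K'],f['D'],f['T']);im=f['im'];W=cloud(n,f['d'],C);L[n]=(C,im,W)
    hsv=cv2.cvtColor(im,cv2.COLOR_BGR2HSV).astype(int);V=hsv[...,2]
    on=(W[...,0]>.2)&(W[...,0]<.95)&(abs(W[...,1])<.6)&(W[...,2]<.08)
    tz=W[...,2][on&(V>140)]; print(n,'table z',np.nanmedian(tz),np.nanstd(tz), 'V med',np.median(V[on]))
    for name,m in (('dark',on&(V<60)),('grey',on&(V>=35)&(V<np.median(V[on])-35)&(hsv[...,1]<60)),('blue',on&(hsv[...,1]>120)&(abs(hsv[...,0]-115)<15))):
        k,lab,s,c=cv2.connectedComponentsWithStats(m.astype(np.uint8))
        for i in range(1,k):
            if s[i,4]<60: continue
            P=W[lab==i];z=P[:,2];top=P[z>np.nanpercentile(z,90)-.006]
            r=cv2.minAreaRect((P[:,:2]*1000).astype(np.float32));rt=cv2.minAreaRect((top[:,:2]*1000).astype(np.float32))
            print(n,name,'px',c[i].round(),s[i,4],'z90',np.nanpercentile(z,[5,50,95]).round(3),'all',np.round(r[0]+r[1]+(r[2],)),'top',np.round(rt[0]+rt[1]+(rt[2],)))
```

```text
scene table z 0.0008790385949732874 0.15029443070743884 V med 151.0
scene dark px [168. 138.] 308 z90 [0.014 0.034 0.038] all [ 425. -375.   78.   49.   63.] top [ 424. -375.   76.   48.   63.]
scene dark px [180. 160.] 179 z90 [0.013 0.025 0.029] all [ 502. -291.   34.   58.   90.] top [ 502. -291.   34.   57.   88.]
scene dark px [259. 189.] 222 z90 [0.011 0.023 0.045] all [543. -14.  71. 134.  35.] top [544. -13.  68. 134.  35.]
scene dark px [257. 212.] 368 z90 [0.012 0.027 0.044] all [613.  31.  85. 168.  38.] top [615.  31.  82. 165.  38.]
scene dark px [352. 210.] 63 z90 [0.008 0.016 0.025] all [523. 271.  41.   9.  77.] top [523. 271.  41.   6.  74.]
scene dark px [427. 357.] 2300 z90 [0.009 0.013 0.016] all [886. 523.  99. 152.   1.] top [886. 523.  99. 152.   1.]
scene grey px [168. 137.] 178 z90 [0.002 0.033 0.038] all [ 403. -389.  127.   69.   57.] top [ 419. -377.   82.   51.   60.]
scene grey px [179. 160.] 122 z90 [-0.     0.024  0.029] all [ 487. -302.   56.   89.   90.] top [ 500. -294.   37.   60.   89.]
scene grey px [260. 199.] 1933 z90 [0.002 0.025 0.05 ] all [5
[... 1891 characters left out ...]
  60.]
side dark px [ 18. 321.] 2177 z90 [0.006 0.013 0.016] all [883. 522. 105. 144.   1.] top [883. 520. 105. 141.   1.]
side grey px [248. 195.] 1802 z90 [0.004 0.027 0.053] all [579.   5. 153. 146.   2.] top [574.   6. 127. 129.  84.]
side grey px [147. 232.] 573 z90 [0.01  0.045 0.077] all [745. 184. 104.  55.  88.] top [739. 214.  67.  29.  51.]
side grey px [133. 285.] 166 z90 [0.005 0.017 0.028] all [705. 330.  71.  44.  74.] top [698. 336.  56.  26.  71.]
side grey px [230. 300.] 2206 z90 [0.003 0.006 0.028] all [493. 277. 117. 110.  77.] top [493. 278. 114. 110.  77.]
side blue px [308. 323.] 2498 z90 [0.003 0.006 0.03 ] all [326. 258. 109. 113.   4.] top [326. 258. 109. 113.   4.]
```

Candidates, with their 512 px scene pixels:
- **Pack:** the black block at (168,138) measures 76x48x37, which is too big. The block at (180,160) measures 58x36x27, so that is the pack.
- **Cover:** the blue plate at (358,166) is the decoy. The grey plate at (355,207) is the cover.

Next I'll move over the small pack and check it in a close crop.

```bash
cat >> h.py <<'E'
from scipy.linalg import logm,expm
def down(yaw,tilt=0):
    "tool down, tool x along world yaw; tilt about tool x"
    return R.from_euler('z',yaw)*R.from_rotvec([np.pi,0,0])*R.from_rotvec([tilt,0,0])
def go(pos,Rt,n,s=None):
    s=s or robot.read_state()
    A=np.eye(4);A[:3,:3]=R.from_rotvec(s['orientation']).as_matrix();A[:3,3]=s['tool_pos']
    B=np.eye(4);B[:3,:3]=Rt.as_matrix();B[:3,3]=pos
    M=expm(np.real(logm(np.linalg.inv(A)@B))/n)
    rows=[M[:3,3]*1000,R.from_matrix(M[:3,:3]).as_rotvec()]
    print(n,'rows',rows[0].round(1).tolist(),rows[1].round(4).tolist(),'norm',np.linalg.norm(rows[0]).round(1),np.degrees(np.linalg.norm(rows[1])).round(2))
E
python3 - <<'E'
from h import *
go([.495,-.291,.30],down(np.radians(-1)),12)
E
```

```text
12 rows [26.4, -17.2, 8.7] [-0.0001, 0.0, 0.0339] norm 32.7 1.94
```

Request:
apply_moves(series=[[[26.4,-17.2,8.7],[0,0,0.034]],[[26.4,-17.2,8.7],[0,0,0.034]],[[26.4,-17.2,8.7],[0,0,0.034]],[[26.4,-17.2,8.7],[0,0,0.034]],[[26.4,-17.2,8.7],[0,0,0.034]],[[26.4,-17.2,8.7],[0,0,0.034]],[[26.4,-17.2,8.7],[0,0,0.034]],[[26.4,-17.2,8.7],[0,0,0.034]],[[26.4,-17.2,8.7],[0,0,0.034]],[[26.4,-17.2,8.7],[0,0,0.034]],[[26.4,-17.2,8.7],[0,0,0.034]],[[26.4,-17.2,8.7],[0,0,0.034]]], claw=0.75)

```text
t: 1.15
tool_pos: [0.4958, -0.2895, 0.2997]
orientation: [-3.141, 0.031, 0.001]
force: [-0.3, -0.7, 1.3]
opening: 0.0696
gripper_force: 0.0
```

Run:
```python
from h import *
for i in range(3): robot.read_camera('side')  # settle
s=st();C=cam('wrist');im,d=robot.read_camera('wrist')
np.savez('w1.npz',im=im,d=d,K=C[0],D=C[1],T=C[2])
cv2.imwrite('pics/w1.png',im)
W=cloud('wrist',d,C);V=im.max(2)
m=((V<70)&(abs(W[...,0]-.5)<.06)&(abs(W[...,1]+.291)<.06)).astype(np.uint8)
k,lab,q,c=cv2.connectedComponentsWithStats(m)
for i in range(1,k):
    if q[i,4]>300:
        P=W[lab==i];t=P[(P[:,2]>.022)&(P[:,2]<.032)]
        if len(t)>10:print(c[i],q[i,4],np.nanmedian(t[:,2]),cv2.minAreaRect((t[:,:2]*1000).astype(np.float32)),np.nanmedian(t,0))
f=W[(V>130)];print('table',np.nanmedian(f[:,2]))
```

```text
{'t': 1.3, 'q': [-0.6171, 0.136, 1.6789, 0.0002, 1.3291, 0.9685], 'tool_pos': [0.4959, -0.289, 0.2989], 'orientation': [-3.14, 0.0234, 0.003], 'force': [0.2835, 0.1271, -0.8701], 'opening': 0.0694, 'gripper_force': 0.0}
[263.74606872 192.25160163] 3434 0.026096614773972522 ((498.3042297363281, -294.29742431640625), (36.058265686035156, 58.797603607177734), 89.36116027832031) [ 0.49987386 -0.29436294  0.02609661]
table 3.5889044140422005e-05
```

View pics/w1.png

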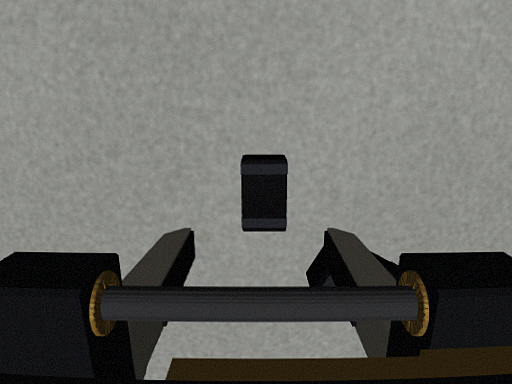

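The close crop shows one banded black block at (264,192). It measures 36 x 59 with its top at 26 mm, so it is the right pack. Grasping it with the fingertips about 8 mm above the counter.

Request:
apply_moves(series=[[[0.5,0.9,25],[0,0,0]],[[0.5,0.9,25],[0,0,0]],[[0.5,0.9,25],[0,0,0]],[[0.5,0.9,20],[0,0,0]],[[0.5,0.9,9.9],[0,0,0]],[[0,0,0],[0,0,0]],[[0,0,0],[0,0,0]]])

```text
t: 1.93
tool_pos: [0.4969, -0.2961, 0.1959]
orientation: [-3.141, 0.03, 0.001]
force: [0.1, 0.4, 0.5]
opening: 0.0697
gripper_force: 0.0
```

Request:
apply_moves(series=[[[0,0,0],[0,0,0]],[[0,0,0],[0,0,0]],[[0,0,0],[0,0,0]],[[0,0,0],[0,0,0]],[[0,0,0],[0,0,0]],[[0,0,0],[0,0,0]]], claw=0.2, newtons=20)

```text
t: 2.43
tool_pos: [0.4975, -0.2954, 0.1959]
orientation: [3.141, -0.028, 0.001]
force: [0.3, 0.4, 2.5]
opening: 0.0357
gripper_force: 20.0
```

Run:
```python
from h import *
s=robot.read_state();s2=dict(s);p=np.array(s['tool_pos'])
s2['tool_pos']=p+[0,0,.094]
go([.565,.006,.33],down(np.radians(-6)),10,s2)
```

```text
10 rows [5.0, -30.5, -4.0] [0.0, -0.0001, 0.0087] norm 31.2 0.5
```

Request:
apply_moves(series=[[[0,0,-24],[0,0,0]],[[0,0,-35],[0,0,0]],[[0,0,-35],[0,0,0]]])

```text
t: 2.68
tool_pos: [0.4965, -0.2947, 0.2888]
orientation: [-3.139, 0.028, 0.005]
force: [1.1, -0.8, -0.6]
opening: 0.0357
gripper_force: 20.0
```

Request:
apply_moves(series=[[[5,-30.5,-4],[0,0,0.009]],[[5,-30.5,-4],[0,0,0.009]],[[5,-30.5,-4],[0,0,0.009]],[[5,-30.5,-4],[0,0,0.009]],[[5,-30.5,-4],[0,0,0.009]],[[5,-30.5,-4],[0,0,0.009]],[[5,-30.5,-4],[0,0,0.009]],[[5,-30.5,-4],[0,0,0.009]],[[5,-30.5,-4],[0,0,0.009]],[[5,-30.5,-4],[0,0,0.009]],[[0,0,0],[0,0,0]]])

```text
t: 3.6
tool_pos: [0.5659, 0.0107, 0.3304]
orientation: [-3.135, 0.164, -0.003]
force: [0.7, -0.7, -0.2]
opening: 0.0361
gripper_force: 20.0
```

Run:
```python
from h import *
robot.read_camera('side');robot.read_camera('side')
s=st();C=cam('wrist');im,d=robot.read_camera('wrist')
np.savez('w2.npz',im=im,d=d,K=C[0],D=C[1],T=C[2]);cv2.imwrite('pics/w2.png',im)
W=cloud('wrist',d,C)
near=(abs(W[...,0]-.58)<.1)&(abs(W[...,1]-.005)<.1)
for lo,hi in((.037,.055),(.035,.042),(.043,.047)):
    m=near&(W[...,2]>lo)&(W[...,2]<hi)
    P=(W[m][:,:2]*1000).astype(np.float32);print(lo,hi,m.sum(),cv2.minAreaRect(P), np.percentile(P,[1,99],0).round(1).tolist())
```

```text
{'t': 3.7, 'q': [-0.0778, 0.0845, 1.6766, -0.0002, 1.3807, 1.5984], 'tool_pos': [0.5652, 0.0073, 0.3294], 'orientation': [3.137, -0.1655, -0.0002], 'force': [0.5478, 0.0051, -2.0172], 'opening': 0.0358, 'gripper_force': 19.9999}
0.037 0.055 6337 ((576.2648315429688, 2.3550491333007812), (126.84005737304688, 123.4012222290039), 83.94131469726562) [[519.5, -64.1], [641.6, 67.4]]
0.035 0.042 3614 ((581.5966796875, 1.7578239440917969), (119.32145690917969, 112.3569107055664), 83.97515869140625) [[524.0, -60.6], [634.6, 64.2]]
0.043 0.047 2554 ((581.3623657226562, 1.668304443359375), (126.57545471191406, 113.08403778076172), 83.95726013183594) [[522.0, -65.1], [642.7, 68.3]]
```

View pics/w2.png

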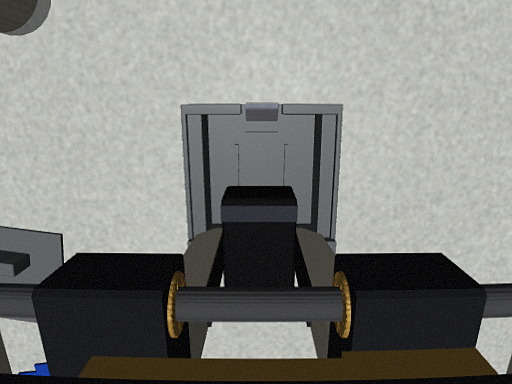

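The view shows the box with its clip at (262,112) and the rim's outer corners at about (181,105) and (342,105). The cradle ribs are at (235-287,132-170), and the held pack is in the foreground. I'll fit the rim edges.

Run:
```python
from h import *
yaw=np.radians(-6.0);ux=np.array([np.cos(yaw),np.sin(yaw)]);uy=np.array([-ux[1],ux[0]])
f=np.load('w2.npz');C=(f['K'],f['D'],f['T']);W=cloud('wrist',f['d'],C);im=f['im']
m=(W[...,2]>.041)&(W[...,2]<.05)&(abs(W[...,0]-.58)<.1)&(abs(W[...,1])<.1)
L=[];Rr=[]
for r in range(112,225,4):
    c=np.where(m[r])[0]; L.append((c.min()-.5,r));Rr.append((c.max()+.5,r))
F=[(c,np.where(m[:,c])[0].min()-.5) for c in list(range(190,238,4))+list(range(286,336,4))]
for nm,p in(('L',L),('R',Rr),('F',F)):
    P=ray('wrist',p,.045,C)[:,:2]; d=np.polyfit(P[:,0],P[:,1],1) if nm!='F' else np.polyfit(P[:,1],P[:,0],1)
    print(nm,'slope deg',np.degrees(np.arctan(d[0])).round(2),'along ux',np.median(P@ux).round(4),'uy',np.median(P@uy).round(4))
for n in('scene','side'):
    f=np.load(f'{n}0.npz');CC=(f['K'],f['D'],f['T']);W=cloud(n,f['d'],CC)
    m=(W[...,2]>.04)&(W[...,2]<.055)&(abs(W[...,0]-.58)<.1)&(abs(W[...,1])<.1)
    P=W[m][:,:2];print(n,np.percentile(P@ux,[1,99]).round(4),np.percentile(P@uy,[1,99]).round(4))
```

```text
L slope deg -6.51 along ux 0.5844 uy 0.1252
R slope deg -6.02 along ux 0.5843 uy -0.0005
F slope deg 6.03 along ux 0.6348 uy 0.0434
scene [0.5079 0.6373] [0.0004 0.1266]
side [0.5065 0.6342] [0.0025 0.129 ]
```

Request:
apply_moves(series=[[[4,1.1,0],[0,0,0]],[[4,1.1,10],[0,0,0]],[[4.3,1.1,20],[0,0,0]],[[0,0,30],[0,0,0]],[[0,0,30],[0,0,0]],[[0,0,15],[0,0,0]],[[0,0,9],[0,0,0]],[[0,0,0],[0,0,0]],[[0,0,0],[0,0,0]],[[0,0,0],[0,0,0]]])

```text
t: 4.58
tool_pos: [0.5779, 0.001, 0.2169]
orientation: [3.137, -0.171, 0.004]
force: [-0.4, -0.3, -0.2]
opening: 0.0362
gripper_force: 20.0
```

Run:
```python
from h import *
o=np.array([.5784,.0026]);yaw=np.radians(-6.0);ux=np.array([np.cos(yaw),np.sin(yaw)]);uy=np.array([-ux[1],ux[0]])
s=st();p=np.array(s['tool_pos'][:2])-o;print('box xy of TCP mm',p@ux*1e3,p@uy*1e3, robot.read_state()['tool_pos'])
a,_=robot.read_camera('side');b,_=robot.read_camera('scene')
cv2.imwrite('pics/s1.png',np.hstack([cv2.resize(a[130:250,190:310],(400,400),interpolation=3),cv2.resize(b[130:250,200:320],(400,400),interpolation=3)]))
```

```text
{'t': 4.5833, 'q': [-0.0871, 0.2387, 1.7243, 0.0, 1.1762, 1.5925], 'tool_pos': [0.5779, 0.001, 0.2169], 'orientation': [3.1369, -0.1708, 0.0038], 'force': [-0.4045, -0.3324, -0.2124], 'opening': 0.0362, 'gripper_force': 19.9998}
box xy of TCP mm -0.3683831119571199 -1.6969893801591533 [0.57785625 0.00095081 0.21692805]
```

View pics/s1.png

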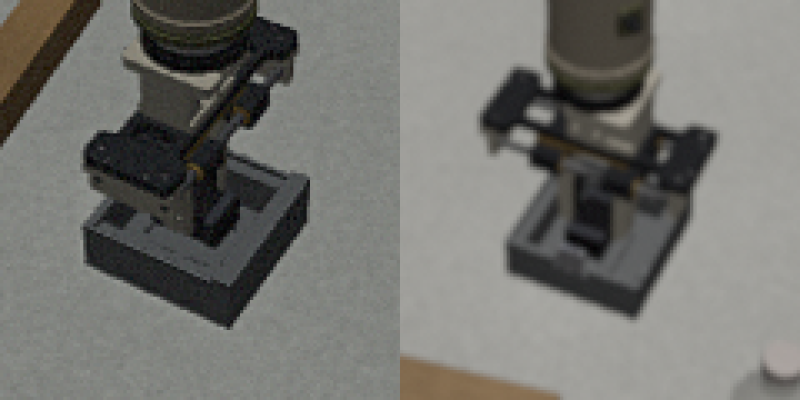

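Both views show the pack inside the bay, roughly centred above the cradle. Lowering it gently.

Request:
apply_moves(series=[[[-0.5,-0.7,5],[0,0,0]],[[0,0,4],[0,0,0]],[[0,0,3],[0,0,0]],[[0,0,2],[0,0,0]],[[0,0,1],[0,0,0]],[[0,0,0],[0,0,0]],[[0,0,0],[0,0,0]]])

```text
t: 5.27
tool_pos: [0.5766, 0.0022, 0.2004]
orientation: [3.137, -0.17, -0.0]
force: [-0.2, 1.1, -1.7]
opening: 0.036
gripper_force: 20.0
```

Request:
apply_moves(series=[[[0,0,0.7],[0,0,0]],[[0,0,0],[0,0,0]],[[0,0,0],[0,0,0]]])

```text
t: 5.52
tool_pos: [0.5767, 0.0022, 0.1999]
orientation: [-3.137, 0.17, -0.001]
force: [0.3, 0.0, -1.1]
opening: 0.0358
gripper_force: 20.0
```

Request:
apply_moves(series=[[[0,0,0],[0,0,0]],[[0,0,0],[0,0,0]],[[0,0,0],[0,0,0]],[[0,0,0],[0,0,0]]], claw=0.53)

```text
t: 5.85
tool_pos: [0.5766, 0.0022, 0.1998]
orientation: [3.137, -0.17, 0.0]
force: [0.3, 0.0, 0.3]
opening: 0.0487
gripper_force: 0.0
```

Request:
apply_moves(series=[[[0,0,-15],[0,0,0]],[[0,0,-25],[0,0,0]],[[0,0,-30],[0,0,0]],[[0,0,-40],[0,0,0]],[[-15,0,-20],[0,0,0]],[[-20,0,0],[0,0,0]],[[-20,0,0],[0,0,0]],[[0,0,0],[0,0,0]],[[0,0,0],[0,0,0]]])

```text
t: 6.6
tool_pos: [0.5214, 0.0082, 0.3299]
orientation: [-3.137, 0.17, -0.001]
force: [0.8, 0.3, -0.1]
opening: 0.0492
gripper_force: 0.0
```

Run:
```python
from h import *
o=np.array([.5784,.0026]);yaw=np.radians(-6.0);ux=np.array([np.cos(yaw),np.sin(yaw)]);uy=np.array([-ux[1],ux[0]])
s=st();C=cam('wrist');im,d=robot.read_camera('wrist');W=cloud('wrist',d,C)
np.savez('w3.npz',im=im,d=d,K=C[0],D=C[1],T=C[2]);cv2.imwrite('pics/w3.png',im)
bx=(W[...,:2]-o)@ux*1e3;by=(W[...,:2]-o)@uy*1e3;z=W[...,2]*1e3
m=(abs(bx)<45)&(abs(by)<35)&(z>24)&(z<36)
P=np.c_[bx[m],by[m]].astype(np.float32);print('pack top',m.sum(),cv2.minAreaRect(P),np.percentile(z[m],[2,50,98]))
m2=(abs(bx)<45)&(abs(by)>25)&(abs(by)<44)&(z<15);print('floor',np.median(z[m2]))
```

```text
{'t': 6.6, 'q': [-0.0825, -0.0345, 1.7966, 0.0, 1.3789, 1.5963], 'tool_pos': [0.5214, 0.0082, 0.3299], 'orientation': [-3.137, 0.1697, -0.0008], 'force': [0.7717, 0.2692, -0.1039], 'opening': 0.0492, 'gripper_force': 0.0}
pack top 3170 ((-1.5828361511230469, -2.110179901123047), (36.608154296875, 59.122642517089844), 89.6353759765625) [28.41405908 30.07709966 31.54435379]
floor 4.0606538533126155
```

View pics/w3.png

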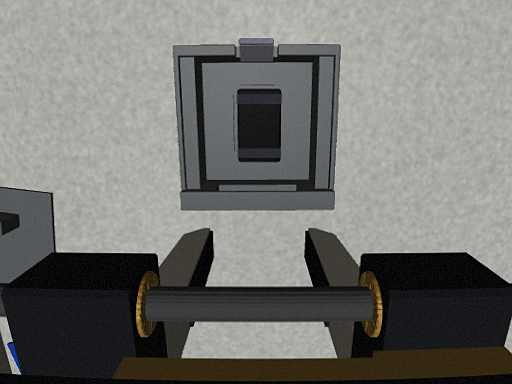

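The pack lies in the cradle at (259,125) with its top at 30 mm, flat, so it is seated. The whole box is visible, with the bridge at rows 191-209 and the clip at (257,50). Refitting the box pose from this view, and planning the move to the cover.

Run:
```python
from h import *
yaw=np.radians(-6.0);ux=np.array([np.cos(yaw),np.sin(yaw)]);uy=np.array([-ux[1],ux[0]])
f=np.load('w3.npz');C=(f['K'],f['D'],f['T']);W=cloud('wrist',f['d'],C)
m=(W[...,2]>.037)&(W[...,2]<.053)&(abs(W[...,0]-.58)<.1)&(abs(W[...,1])<.1)
L=[];Q=[]
for r in range(52,186,4):
    c=np.where(m[r])[0]; L.append((c.min()-.5,r));Q.append((c.max()+.5,r))
cols=list(range(190,230,4))+list(range(286,328,4))
F=[(c,np.where(m[:,c])[0].min()-.5) for c in cols];N=[(c,np.where(m[:,c])[0].max()+.5) for c in cols]
for nm,p,z in(('L',L,.045),('R',Q,.045),('F',F,.045),('N',N,.050)):
    P=ray('wrist',p,z,C)[:,:2]; d=np.polyfit(P[:,0],P[:,1],1) if nm in'LR' else np.polyfit(P[:,1],P[:,0],1)
    print(nm,'slope',np.degrees(np.arctan(d[0])).round(2),'ux',np.median(P@ux).round(4),'uy',np.median(P@uy).round(4))
go([.46,.283,.34],down(np.radians(-13-90)),12)
go([.46,.283,.34],down(np.radians(-13+90)),12)
```

```text
L slope -5.6 ux 0.5807 uy 0.125
R slope -5.87 ux 0.5803 uy -0.0005
F slope 5.69 ux 0.6348 uy 0.0402
N slope 5.63 ux 0.507 uy 0.0387
12 rows [-23.7, -11.9, -0.8] [-0.0001, -0.0001, 0.1408] norm 26.5 8.07
12 rows [8.5, -24.2, -0.8] [0.0, -0.0001, -0.121] norm 25.7 6.93
```

Run:
```python
from h import *
go([.485,.230,.34],down(np.radians(77)),13)
```

```text
13 rows [7.3, -17.4, -0.8] [0.0, -0.0, -0.1117] norm 18.9 6.4
```

Request:
apply_moves(series=[[[7.3,-17.4,-0.8],[0,0,-0.1117]],[[7.3,-17.4,-0.8],[0,0,-0.1117]],[[7.3,-17.4,-0.8],[0,0,-0.1117]],[[7.3,-17.4,-0.8],[0,0,-0.1117]],[[7.3,-17.4,-0.8],[0,0,-0.1117]],[[7.3,-17.4,-0.8],[0,0,-0.1117]],[[7.3,-17.4,-0.8],[0,0,-0.1117]],[[7.3,-17.4,-0.8],[0,0,-0.1117]],[[7.3,-17.4,-0.8],[0,0,-0.1117]],[[7.3,-17.4,-0.8],[0,0,-0.1117]],[[7.3,-17.4,-0.8],[0,0,-0.1117]],[[7.3,-17.4,-0.8],[0,0,-0.1117]]])

```text
t: 7.65
tool_pos: [0.4995, 0.2179, 0.3391]
orientation: [-2.559, -1.822, -0.0]
force: [1.1, 0.0, 0.3]
opening: 0.0496
gripper_force: 0.0
```

Request:
apply_moves(series=[[[7.3,-17.4,-0.8],[0,0,-0.1117]],[[0,0,0],[0,0,0]],[[0,0,0],[0,0,0]],[[0,0,0],[0,0,0]]])

```text
t: 7.98
tool_pos: [0.4858, 0.2294, 0.34]
orientation: [2.461, 1.952, 0.0]
force: [-0.5, 0.3, 0.2]
opening: 0.0491
gripper_force: 0.0
```

Run:
```python
from h import *
s=st();C=cam('wrist');im,d=robot.read_camera('wrist');W=cloud('wrist',d,C)
np.savez('w4.npz',im=im,d=d,K=C[0],D=C[1],T=C[2]);cv2.imwrite('pics/w4.png',im)
near=(abs(W[...,0]-.5)<.09)&(abs(W[...,1]-.277)<.09);z=W[...,2]
hsv=cv2.cvtColor(im,cv2.COLOR_BGR2HSV)
for nm,m in(('ridge',near&(z>.026)&(z<.034)),('plate',near&(z>.0022)&(z<.034)&(hsv[...,2]<115)&(hsv[...,1]<60))):
    k,lab,q,c=cv2.connectedComponentsWithStats(m.astype(np.uint8));i=1+q[1:,4].argmax();P=W[lab==i]
    print(nm,q[i,4],c[i].round(),cv2.minAreaRect((P[:,:2]*1e3).astype(np.float32)),np.median(P[:,2]))
```

```text
{'t': 7.9833, 'q': [0.3458, 0.0005, 1.743, -0.0004, 1.3978, 0.5752], 'tool_pos': [0.4858, 0.2294, 0.34], 'orientation': [2.4607, 1.9523, 0.0001], 'force': [-0.4867, 0.326, 0.1947], 'opening': 0.0491, 'gripper_force': 0.0}
ridge 833 [282. 132.] ((516.0009155273438, 271.0710754394531), (43.79562759399414, 13.79245662689209), 77.31915283203125) 0.030053642289208937
plate 13278 [258. 128.] ((493.73175048828125, 275.97723388671875), (111.9243392944336, 109.73421478271484), 77.07949829101562) 0.004142979119674009
```

View pics/w4.png

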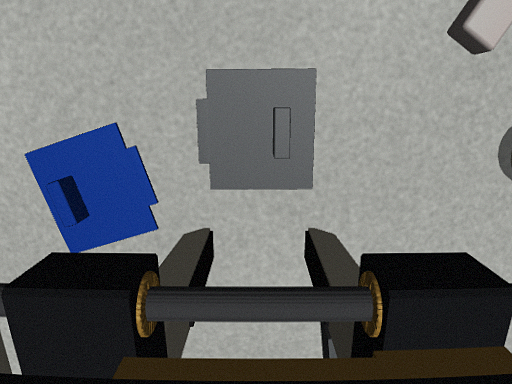

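The view shows the grey cover with its tongue at (203,130) and its ridge at (282,132). The blue decoy is at (92,190). Grasping the grey ridge.

Request:
apply_moves(series=[[[16,7,0],[0,0,0]],[[16,7,20],[0,0,0]],[[15.4,6,30],[0,0,0]],[[0,0,40],[0,0,0]],[[0,0,30],[0,0,0]],[[0,0,17],[0,0,0]],[[0,0,9],[0,0,0]],[[0,0,0],[0,0,0]],[[0,0,0],[0,0,0]],[[0,0,0],[0,0,0]]])

```text
t: 8.87
tool_pos: [0.5162, 0.271, 0.1951]
orientation: [2.46, 1.954, 0.003]
force: [-0.2, 0.9, 0.3]
opening: 0.0493
gripper_force: 0.0
```

Request:
apply_moves(series=[[[0,0,0],[0,0,0]],[[0,0,0],[0,0,0]],[[0,0,0],[0,0,0]],[[0,0,0],[0,0,0]],[[0,0,0],[0,0,0]],[[0,0,0],[0,0,0]]], claw=0, newtons=35)

```text
t: 9.37
tool_pos: [0.5152, 0.2712, 0.1943]
orientation: [2.458, 1.956, 0.0]
force: [1.0, 0.4, 0.7]
opening: 0.0141
gripper_force: 4.2
```

```bash
cat >> h.py <<'E'
BO=np.array([.5783,.0021,0]);BY=np.radians(-5.9)
RB=R.from_euler('z',BY)
def cov(cx,cz,deg,tc=(.018,0,.1943),dy=0):
    "TCP pose so that cover point (-50,0,0) is at box (cx,dy,cz) mm, tongue low by deg"
    Rc=RB*R.from_rotvec([0,-np.radians(deg),0])
    p=BO+RB.apply(np.array([cx,dy,cz])/1e3)+Rc.apply(np.array(tc)-[-.05,0,0])
    return p,Rc*R.from_euler('z',np.pi/2)*R.from_rotvec([np.pi,0,0])
def where(s=None,tc=(.018,0,.1943)):
    "inverse: box pos of cover corner, tilt"
    s=s or robot.read_state()
    Rt=R.from_rotvec(s['orientation']);Rc=Rt*R.from_rotvec([-np.pi,0,0])*R.from_euler('z',-np.pi/2)
    p=RB.inv().apply(np.array(s['tool_pos'])-Rc.apply(np.array(tc)-[-.05,0,0])-BO)*1e3
    print('corner box',p.round(1),'rel euler zyx deg',(RB.inv()*Rc).as_euler('ZYX',degrees=True).round(2))
E
python3 - <<'E'
from h import *
s=robot.read_state();where(s)
s['tool_pos']=np.array(s['tool_pos'])+[0,0,.1]
p,q=cov(-32.6,47+40,20);print(p,q.as_rotvec());go(p,q,12,s)
E
```

```text
corner box [-1.578e+02  2.696e+02 -1.000e-01] rel euler zyx deg [-7.1  -0.01  0.01]
[0.54333081 0.00571371 0.29283965] [2.12601529 1.91763485 0.33813076]
12 rows [-21.4, 6.0, 1.0] [-0.029, 0.0018, -0.0102] norm 22.3 1.77
```

Request:
apply_moves(series=[[[0,0,-10],[0,0,0]],[[0,0,-20],[0,0,0]],[[0,0,-35],[0,0,0]],[[0,0,-35],[0,0,0]],[[0,0,0],[0,0,0]]])

```text
t: 9.78
tool_pos: [0.5176, 0.2723, 0.3032]
orientation: [2.456, 1.954, 0.018]
force: [1.6, 1.5, 0.9]
opening: 0.0136
gripper_force: 35.0
```

Request:
apply_moves(series=[[[-21.4,6,1],[-0.029,0.0018,-0.0102]],[[-21.4,6,1],[-0.029,0.0018,-0.0102]],[[-21.4,6,1],[-0.029,0.0018,-0.0102]],[[-21.4,6,1],[-0.029,0.0018,-0.0102]],[[-21.4,6,1],[-0.029,0.0018,-0.0102]],[[-21.4,6,1],[-0.029,0.0018,-0.0102]],[[-21.4,6,1],[-0.029,0.0018,-0.0102]],[[-21.4,6,1],[-0.029,0.0018,-0.0102]],[[-21.4,6,1],[-0.029,0.0018,-0.0102]],[[-21.4,6,1],[-0.029,0.0018,-0.0102]],[[-21.4,6,1],[-0.029,0.0018,-0.0102]],[[-21.4,6,1],[-0.029,0.0018,-0.0102]]])

```text
t: 10.78
tool_pos: [0.5432, 0.005, 0.2934]
orientation: [2.125, 1.917, 0.339]
force: [0.5, 0.6, -1.5]
opening: 0.014
gripper_force: 35.0
```

Request:
apply_moves(series=[[[0,0,0],[0,0,0]],[[0,0,0],[0,0,0]],[[0,0,0],[0,0,0]]])

```text
t: 11.03
tool_pos: [0.5431, 0.0062, 0.293]
orientation: [2.128, 1.917, 0.337]
force: [0.0, 0.3, -0.5]
opening: 0.0137
gripper_force: 35.0
```

Run:
```python
from h import *
s=st();where(s);C=cam('wrist');im,d=robot.read_camera('wrist');W=cloud('wrist',d,C)
np.savez('w5.npz',im=im,d=d,K=C[0],D=C[1],T=C[2])
a,da=robot.read_camera('side');b,_=robot.read_camera('scene')
np.savez('s5.npz',a=a,da=da)
cv2.imwrite('pics/w5.png',np.hstack([im[:300,56:456],cv2.resize(a[120:255,170:350],(400,300),interpolation=3)]))
# cover plate points in cover frame
Rc=R.from_rotvec(s['orientation'])*R.from_rotvec([-np.pi,0,0])*R.from_euler('z',-np.pi/2)
o=np.array(s['tool_pos'])-Rc.apply([.018,0,.1943])
for n,w in(('wrist',W),('side',cloud('side',da))):
    X=Rc.inv().apply((w-o).reshape(-1,3)).reshape(w.shape)*1e3
    m=(abs(X[...,0])<75)&(abs(X[...,1])<70)&(abs(X[...,2]-4)<3.5)
    P=X[m];A=np.c_[P[:,:2],np.ones(len(P))];k=np.linalg.lstsq(A,P[:,2],rcond=None)[0]
    print(n,m.sum(),'plane z@0',k[2].round(2),'slopes deg',np.degrees(k[:2]).round(2),'rect',cv2.minAreaRect(P[:,:2].astype(np.float32)),'p',np.percentile(P[:,:2],[1,99],0).round(1).tolist())
```

```text
{'t': 11.0333, 'q': [-0.0803, -0.1063, 1.9571, -0.0094, 0.943, 0.0279], 'tool_pos': [0.5431, 0.0062, 0.293], 'orientation': [2.1279, 1.9173, 0.3374], 'force': [0.0087, 0.2685, -0.5263], 'opening': 0.0137, 'gripper_force': 34.999}
corner box [-33.1   0.6  87.2] rel euler zyx deg [ -0.06 -19.93   0.03]
wrist 20663 plane z@0 4.38 slopes deg [ 0.06 -0.08] rect ((-5.662162780761719, 0.17395401000976562), (112.5068130493164, 110.52667236328125), 89.88644409179688) p [[-58.6, -8.5], [48.4, 55.9]]
side 1098 plane z@0 5.06 slopes deg [-0.15  0.01] rect ((-4.631439208984375, 2.995563507080078), (110.22000122070312, 115.13057708740234), 0.00041932359454222023) p [[-58.5, -51.0], [49.1, 59.1]]
```

View pics/w5.png

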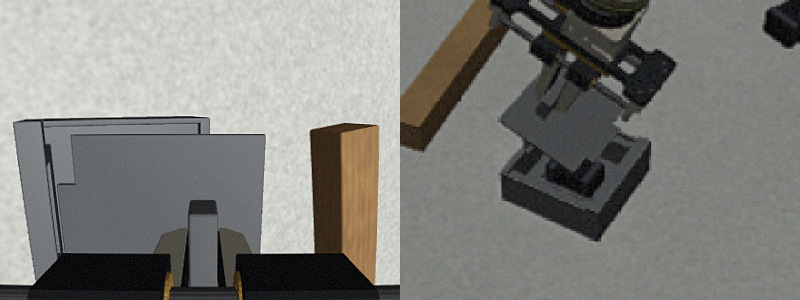

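The wrist and side pictures show the cover held squarely, with its tongue (left in the wrist view, near (65,215)) facing the slot end, tilted 20°. It sits within 1 mm of the model. Descending next, then sliding in.

Run:
```python
from h import *
s=robot.read_state()
p,q=cov(-31.8,46.8,20,dy=-.2);go(p,q,5,s)
s['tool_pos'],s['orientation']=p,q.as_rotvec()
p,q=cov(-48.8,40.6,20,dy=-.2);go(p,q,6,s)
```

```text
5 rows [-0.3, -2.6, 7.6] [-0.0002, -0.0001, 0.0001] norm 8.1 0.02
6 rows [0.0, -3.0, 0.0] [0.0, -0.0, -0.0] norm 3.0 0.0
```

Request:
apply_moves(series=[[[-0.3,-2.6,9],[0,0,0]],[[-0.3,-2.6,9],[0,0,0]],[[-0.3,-2.6,9],[0,0,0]],[[-0.3,-2.6,7],[0,0,0]],[[-0.3,-2.6,4],[0,0,0]],[[0,0,0],[0,0,0]],[[0,0,0],[0,0,0]],[[0,0,0],[0,0,0]]])

```text
t: 11.85
tool_pos: [0.5441, 0.0044, 0.253]
orientation: [2.126, 1.917, 0.338]
force: [0.2, -0.1, 0.3]
opening: 0.0137
gripper_force: 35.0
```

Run:
```python
from h import *
s=st();where(s);p,q=cov(-48.8,40.6,20,dy=-.2);go(p,q,6,s)
```

```text
{'t': 11.85, 'q': [-0.0839, -0.052, 1.9854, -0.0086, 0.8593, 0.0239], 'tool_pos': [0.5441, 0.0044, 0.253], 'orientation': [2.1265, 1.9173, 0.3381], 'force': [0.1563, -0.1448, 0.3111], 'opening': 0.0137, 'gripper_force': 34.9991}
corner box [-31.7  -1.3  47.2] rel euler zyx deg [-2.e-02 -2.e+01  1.e-02]
6 rows [0.2, -3.1, 0.1] [-0.0, 0.0, -0.0001] norm 3.1 0.0
```

Request:
apply_moves(series=[[[0.1,-3.1,0.1],[0,0,0]],[[0.1,-3.1,0.1],[0,0,0]],[[0.1,-3.1,0.1],[0,0,0]],[[0.1,-3.1,0.1],[0,0,0]],[[0.1,-3.1,0.1],[0,0,0]],[[0.1,-3.1,0],[0,0,0]],[[0,0,0],[0,0,0]],[[0,0,0],[0,0,0]],[[0,0,0],[0,0,0]]])

```text
t: 12.6
tool_pos: [0.5268, 0.0068, 0.246]
orientation: [2.126, 1.918, 0.338]
force: [-0.0, -0.9, -1.6]
opening: 0.0137
gripper_force: 35.0
```

Run:
```python
from h import *
s=st();where(s);C=cam('wrist');im,d=robot.read_camera('wrist');W=cloud('wrist',d,C)
a,da=robot.read_camera('side')
cv2.imwrite('pics/w6.png',np.hstack([im[:300,56:456],cv2.resize(a[120:255,170:350],(400,300),interpolation=3)]))
Rc=R.from_rotvec(s['orientation'])*R.from_rotvec([-np.pi,0,0])*R.from_euler('z',-np.pi/2)
o=np.array(s['tool_pos'])-Rc.apply([.018,0,.1943])
X=Rc.inv().apply((W-o).reshape(-1,3)).reshape(W.shape)*1e3
m=(X[...,0]>-50)&(X[...,0]<55)&(abs(X[...,1])<60)&(abs(X[...,2]-4)<3);P=X[m]
A=np.c_[P[:,:2],np.ones(len(P))];print('plane',np.linalg.lstsq(A,P[:,2],rcond=None)[0], P[:,0].max())
B=RB.inv().apply((W-BO).reshape(-1,3)).reshape(W.shape)*1e3
m=(B[...,0]<-54)&(B[...,0]>-66)&(abs(B[...,1])<60)&(B[...,2]>40);print('bridge z',np.percentile(B[m][:,2],[5,50,95]) if m.any() else None)
```

```text
{'t': 12.6, 'q': [-0.0818, -0.0905, 2.0361, -0.0097, 0.8474, 0.0266], 'tool_pos': [0.5268, 0.0068, 0.246], 'orientation': [2.1264, 1.9176, 0.3378], 'force': [-0.0091, -0.8978, -1.6442], 'opening': 0.0137, 'gripper_force': 34.9991}
corner box [-49.2  -0.6  40.1] rel euler zyx deg [-1.000e-02 -1.998e+01  0.000e+00]
plane [ 8.45645030e-04 -1.21654692e-03  4.38363240e+00] 49.51961080108276
bridge z [ 49.23237231 152.43802955 169.34162424]
```

View pics/w6.png

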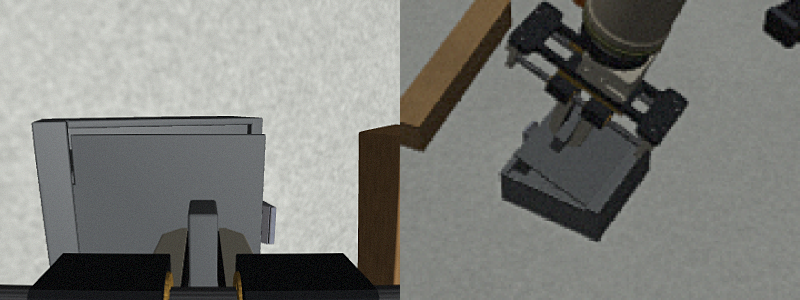

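The tongue is now hidden under the bridge (cover's left edge at about (72,150)), and the force is small. Pivoting down about the hooked edge.

Run:
```python
from h import *
s=robot.read_state()
p,q=cov(-48.8,40.3,6,dy=-.3);go(p,q,8,s)
s['tool_pos'],s['orientation']=p,q.as_rotvec()
p,q=cov(-48.8,40,-1,dy=-.3);go(p,q,7,s)
```

```text
8 rows [0.0, 5.9, 2.1] [0.0305, -0.0, -0.0] norm 6.3 1.75
7 rows [0.0, 3.4, 1.3] [0.0175, 0.0, 0.0] norm 3.6 1.0
```

Request:
apply_moves(series=[[[0,5.9,2.1],[0.0305,0,0]],[[0,5.9,2.1],[0.0305,0,0]],[[0,5.9,2.1],[0.0305,0,0]],[[0,5.9,2.1],[0.0305,0,0]],[[0,5.9,2.1],[0.0305,0,0]],[[0,5.9,2.1],[0.0305,0,0]],[[0,5.9,2.1],[0.0305,0,0]],[[0,5.9,2.1],[0.0305,0,0]],[[0,0,0],[0,0,0]],[[0,0,0],[0,0,0]]])

```text
t: 13.53
tool_pos: [0.5763, 0.0016, 0.2405]
orientation: [2.274, 2.051, 0.107]
force: [-1.8, -0.6, 0.8]
opening: 0.0139
gripper_force: 35.0
```

Run:
```python
from h import *
s=st();where(s);p,q=cov(-48.8,40,0,dy=-.3);go(p,q,6,s)
```

```text
{'t': 13.5333, 'q': [-0.0856, 0.1565, 1.7727, -0.0021, 1.108, 0.0186], 'tool_pos': [0.5763, 0.0016, 0.2405], 'orientation': [2.2743, 2.0506, 0.1071], 'force': [-1.7806, -0.6251, 0.8363], 'opening': 0.0139, 'gripper_force': 34.9996}
corner box [-49.3  -0.7  40.2] rel euler zyx deg [-0.02 -5.98 -0.  ]
6 rows [0.1, 3.5, 1.2] [0.0174, 0.0, -0.0001] norm 3.7 1.0
```

Request:
apply_moves(series=[[[0,3.5,1.2],[0.0175,0,0]],[[0,3.5,1.2],[0.0175,0,0]],[[0,3.5,1.2],[0.0175,0,0]],[[0,3.5,1.2],[0.0175,0,0]],[[0,0,0],[0,0,0]]])

```text
t: 13.95
tool_pos: [0.5907, 0.0002, 0.2364]
orientation: [2.316, 2.088, 0.033]
force: [-1.7, 0.2, -1.3]
opening: 0.014
gripper_force: 35.0
```

Request:
apply_moves(series=[[[0,3.5,1.2],[0.0175,0,0]],[[0,3.5,1.2],[0.0175,0,0]],[[0,0,0],[0,0,0]],[[0,0,0],[0,0,0]]])

```text
t: 14.28
tool_pos: [0.598, -0.0006, 0.235]
orientation: [-2.333, -2.104, 0.0]
force: [-0.6, -0.2, -1.7]
opening: 0.0137
gripper_force: 35.0
```

Run:
```python
from h import *
s=st();where(s)
def chk(n):
    C=cam(n);im,d=robot.read_camera(n);W=cloud(n,d,C)
    B=RB.inv().apply((W-BO).reshape(-1,3)).reshape(W.shape)*1e3
    m=(B[...,0]>-48)&(B[...,0]<44)&(abs(B[...,1])<54)&(abs(B[...,2]-44)<9)&((abs(B[...,0]-18)>14)|(abs(B[...,1])>30));P=B[m]
    k=np.linalg.lstsq(np.c_[P[:,:2],np.ones(len(P))],P[:,2],rcond=None)[0];print(n,m.sum(),'z0',k[2],'slopes deg',np.degrees(k[:2]))
    return im
chk('wrist');chk('side');chk('scene')
```

```text
{'t': 14.2833, 'q': [-0.0868, 0.2664, 1.6548, 0.0, 1.2204, 0.0165], 'tool_pos': [0.598, -0.0006, 0.235], 'orientation': [-2.3331, -2.1038, 0.0], 'force': [-0.5946, -0.216, -1.7096], 'opening': 0.0137, 'gripper_force': 34.999}
corner box [-48.1  -0.7  40.7] rel euler zyx deg [-0.02  0.    0.  ]
wrist 15411 z0 44.83639226010912 slopes deg [ 0.04142192 -0.03853549]
side 811 z0 46.23971832481124 slopes deg [-0.0793933  -0.17132428]
scene 362 z0 44.42080936769513 slopes deg [-0.12385849  0.26753414]
```

Request:
apply_moves(series=[[[0,0,0.7],[0,0,0]],[[0,0,0.5],[0,0,0]],[[0,0,0],[0,0,0]],[[0,0,0],[0,0,0]]])

```text
t: 14.77
tool_pos: [0.5975, -0.0005, 0.2342]
orientation: [-2.333, -2.104, 0.0]
force: [-2.0, 0.7, 4.1]
opening: 0.014
gripper_force: 35.0
```

Request:
apply_moves(series=[[[0,0,0],[0,0,0]],[[0,0,0],[0,0,0]],[[0,0,0],[0,0,0]],[[0,0,0],[0,0,0]]], claw=0.45)

```text
t: 15.1
tool_pos: [0.5974, -0.0005, 0.2335]
orientation: [-2.333, -2.103, 0.001]
force: [-0.3, 0.2, 0.2]
opening: 0.036
gripper_force: 0.0
```

Request:
apply_moves(series=[[[0,0,-15],[0,0,0]],[[0,0,-25],[0,0,0]],[[0,0,-30],[0,0,0]],[[-25,0,-30],[0,0,0]],[[-30,0,0],[0,0,0]],[[0,0,0],[0,0,0]],[[0,0,0],[0,0,0]]])

```text
t: 15.68
tool_pos: [0.5918, -0.0565, 0.3341]
orientation: [2.335, 2.101, 0.0]
force: [0.6, 1.1, -0.9]
opening: 0.042
gripper_force: 0.0
```

Run:
```python
from h import *
s=st()
C=cam('wrist');im,d=robot.read_camera('wrist');W=cloud('wrist',d,C)
B=RB.inv().apply((W-BO).reshape(-1,3)).reshape(W.shape)*1e3
m=(B[...,0]>-48)&(B[...,0]<44)&(abs(B[...,1])<54)&(abs(B[...,2]-44)<9)&((abs(B[...,0]-18)>14)|(abs(B[...,1])>30));P=B[m]
k=np.linalg.lstsq(np.c_[P[:,:2],np.ones(len(P))],P[:,2],rcond=None)[0];print(m.sum(),'z0',k[2],'slopes deg',np.degrees(k[:2]))
m=(B[...,2]>48.5)&(B[...,2]<70)&(B[...,0]>40)&(B[...,0]<75)&(abs(B[...,1])<20);print('clip',m.sum(),np.percentile(B[m],[2,50,98],0).round(1))
m=(B[...,2]>60)&(B[...,2]<78)&(abs(B[...,0]-18)<20)&(abs(B[...,1])<35);print('ridge',np.median(B[m],0))
px=proj('wrist',BO+RB.apply(np.array([[0,0,44]])/1e3),C)[0];print(px)
cv2.imwrite('pics/w7.png',cv2.resize(im[:250,130:430],(720,600)))
```

```text
{'t': 15.6833, 'q': [-0.1813, 0.1579, 1.5881, 0.0, 1.3952, -0.0757], 'tool_pos': [0.5918, -0.0565, 0.3341], 'orientation': [2.3354, 2.1009, 0.0003], 'force': [0.5744, 1.1454, -0.8901], 'opening': 0.042, 'gripper_force': 0.0}
13151 z0 44.06647905666683 slopes deg [ 0.05237225 -0.06546449]
clip 658 [[ 47.4 -11.7  49.2]
 [ 53.5   0.1  59.7]
 [ 59.8  11.8  66. ]]
ridge [1.86931260e+01 6.54893313e-02 7.00010550e+01]
[234.5939233  123.32501523]
```

View pics/w7.png

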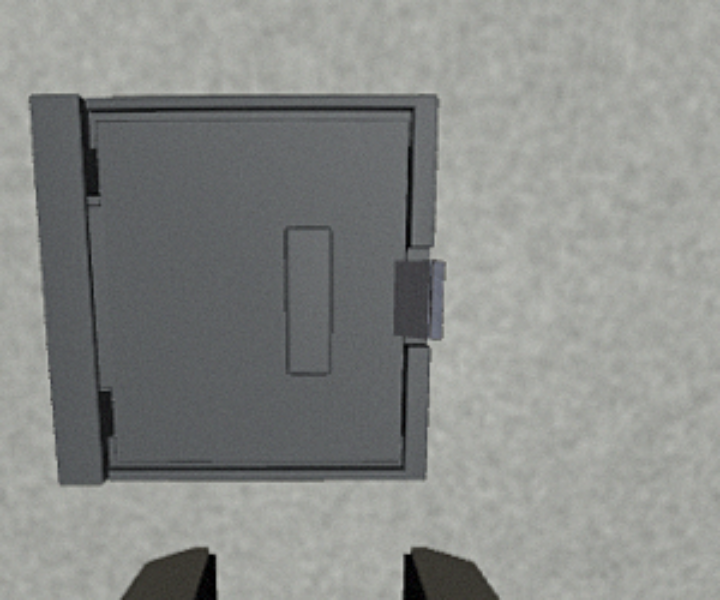

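The view shows the cover flat (top at 44.1 mm, slope under 0.1°). Its tongue is under the bridge on the left, and the clip at (412,298) overhangs the edge with its lower edge at x = 47, its rest position. The gripper is clear, so I'm handing in.

```bash
python3 -c "
from plant import robot
print(robot.close_job())"
```

```text
the job is handed in; nothing more can be done
None
```

The job is handed in at about 16 s of the 59 s: the pack lies flat in the cradle, the cover is hooked under the bridge and lies flat with the clip snapped over its edge, and I moved nothing else on the counter.

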